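# Weigh the middle sample box

## Robot

A 6-joint arm with a two-finger parallel gripper is mounted at the origin on the work surface. World frame = base frame: x ahead of the robot, y to its left, z up, the work surface at z = 0. Lengths are in m, angles in degrees, forces in N, time in s.
With the tool pointing down it reaches from about 0.3 to 0.75 m from the base axis. Payload 8.5 kg.
Tool frame: the origin (TCP) lies at the very end of the fingers, on their centre line; the grasp point (between the pads) lies 19 mm behind it; z points along the fingers, y is the line along which they close (so a half turn about z gives the same grasp; the last joint's range is limited). The gripper opens to 85 mm and grips with 20 to 120 N. Pads are 22 mm wide; open, the fingers measure 114 mm over their backs; the gripper's body (76 mm by 85 mm) begins 54 mm behind the grasp point. The pads swing forward as they close: fully open they stand 13 mm farther back than shut.
Start: joints at [55.674, 21.807, 74.336, -0, 83.858, -12.336], TCP at [0.206, 0.51, 0.231] pointing down, gripper open.
Joint ranges: [-178.18, 178.18], [-50.72, 133.34], [12.68, 142.11], [-81.47, 261.47], [9.98, 163.14], [-165.26, 165.26]. Speed limits (degrees/s): [136.94, 136.94, 180, 180, 180, 180].

## Interface

Orientations are given as a 3x3 rotation matrix whose columns are the frame's x, y, z axes.
In Python, from rig import observe, cams, ticket gives the robot as it stands.
- The arm moves only by the tool move_arm, never from a script. Its arguments are lists of equal length, an entry for each row: "jaw": the finger opening in cm, from 0 to 8.54; "dp": the shift along the tool's x, y, z in cm, a list of three; "turn": the turn, a rotation vector about the tool's x, y, z in rad, a list of three. In form: {"jaw": [jaw, ...], "dp": [[tx, ty, tz], ...], "turn": [[wx, wy, wz], ...]}. A call has 1 to 12 rows; each row shifts and turns the commanded pose from where the row before left it, along the tool's axes as they then stand; what a row does not reach is not made up. A row lasts 1/12 s, in which the tool goes at most 41.7 mm and 7.16 degrees, less where a joint would pass 70% of its speed; a pose out of reach is approached as far as the arm can. A call is refused whole if a number of a shift passes 4.17 or a number of a turn 0.125, either way. A call with a gripper value outside its range is refused whole. The fingers move at their own pace and stop on an object; "force" is the grip in N (left out, the last holds). Time passes only in rows, so rows that do not move let the fingers close. It gives the time, the measured TCP pose, the force, the opening and the grip force at its end, in the units of the state.
- observe(): the state, without advancing time (a new reading comes with each control period).
- cams.get_image(name): name is "scene" or "top" or "wrist"; returns (picture, depth): 384x512x3 uint8, red, green, blue; 384x512 float32, m along the optical axis (not along the pixel's ray), 0 where there is no reading.
- cams.calibration(name): a dict with "vertical_fov" (degrees; the focal length in pixels is half the picture's height over the tangent of half this angle, whatever the lens; pixels are square), "cx", "cy" (the principal point, pixels), "view" (4x4, takes a point from world to camera coordinates); the wrist camera has in their place "tool_from_camera" (4x4, takes a point from camera to tool coordinates, whose origin is the TCP and whose axes are the flange's). Camera axes: x right, y up, looking along -z (the intrinsics and any distortion apply to the point x, -y, -z); pixel columns grow to the right and rows downward; lengths in m; the calibration is good to about 2 mm. A picture is of the moment at which its call begins: read the wrist's pose just before it. calibration takes no time and is no camera call.
- ticket.close_job(): hands the job in; it is judged then, once.
Trained networks look in the newest picture that a camera, given by its name, has taken for a name from the list of things; names that differ only in an ending like _2 or _b are one class to them, and where a whole thing is asked for, a point or a joint stands for the part that bears it (a point fixed in the world has none). Each returns a list of dicts, best first, with "p" (0 to 1); they miss things now and then, are a little off and sometimes report something else, mostly with a low value. They report only what shows in the picture. A call takes as long as a camera call. They do not tell look-alikes from the thing itself.
- cams.spot_in(camera, query): "box" ([centre column, centre row, width, height] as shares, 0 to 1, of the picture: columns of its width, rows of its height, round what is visible of it).
- cams.outline_of(camera, query): "mask" (384x512 bool, what is visible of it) and "box" ([centre column, centre row, width, height] as shares, 0 to 1, of the picture: columns of its width, rows of its height, round what is visible of it).
- cams.mark_of(camera, query): "location" ([column, row] as shares, 0 to 1, of the picture: columns of its width, rows of its height: a listed point, or the origin of a listed thing).
The state is a dict: "time_s": time; "q": joint angles; "qvel": joint speeds; "joint_efforts": joint torques, N m; "position": TCP position; "tool_rot": TCP orientation; "ft_force": force on the tool from outside, world axes, zero at the start; "wrist_torque": the same for the moment, N m; "grip_width": finger opening in m; "gripper_force": force on a finger pad.
Only numpy, scipy, OpenCV 4.12 (cv2) and the standard library are available. Lean on these libraries where they do the work, as an engineer would, in place of code of your own. Each camera call takes 0.05 s, during which the arm holds its last target. There are 200 camera calls.

## Task

The orange sample box is needed on the scale, but it sits in the middle of the stack: lift the green box off and set it aside on the black pad of the weighing board, then set the orange box level in the middle of the scale's steel pan. Finish by stacking the green box squarely back on the blue one, its long side along the blue one's, leaving the blue box where it stands; set the boxes down, do not drop them.

Things in the scene. Friction and masses are not known exactly. Their poses are not given: they have to be found in the camera images.
- green_box: snap-lid plastic sample box with a green lid and pale green sides, 110 (its x) by 56 (its y) by 40 mm high, flat top and underside, 110 to 230 g; the lid is the top 16 mm, full width and stiff, to be gripped across the 56 mm; origin at the centre of the underside, z up. At the start it is on top of the orange box, its long side within about 10 degrees of the blue one's.
- orange_box: snap-lid plastic sample box with an orange lid and pale orange sides, 110 (its x) by 56 (its y) by 40 mm high, flat top and underside, 110 to 230 g; the lid is the top 16 mm, full width and stiff, to be gripped across the 56 mm; origin at the centre of the underside, z up. At the start it is in the middle of the stack of three, on the blue box and under the green.
- blue_box: snap-lid plastic sample box with a blue lid and pale blue sides, 110 (its x) by 56 (its y) by 40 mm high, flat top and underside, 110 to 230 g; the lid is the top 16 mm, full width and stiff, to be gripped across the 56 mm; origin at the centre of the underside, z up. It stands loose on the table as the bottom of the stack; its long side points roughly away from the robot. The other stack (violet on white) is not part of the job.
- station: fixed pale grey board 360 (x) by 190 (y) by 12 mm, +x roughly away from the robot; origin at the centre of its underside, z up. Far end (+x): white scale with a fixed flat steel pan, 130 (x) by 150 (y) mm, centre x = 100, y = 0, top z = 40 mm. Near end: empty flat black rubber pad, 150 by 150 mm, centre x = -90, y = 0, top z = 15 mm. All near the stacks and the board is below 130 mm.
Mind the look-alikes: they are no part of the job. Several things have the shape of the green_box; the one meant has the colours described above.

How it is judged (in metres and radians):
On the way, in this order (a step that is already met when the one before it is completed fails the run):
1. the green box lies on the black pad, let go (x of green_box in the frame of station between -0.175 and -0.005 m and y of green_box in the frame of station between -0.085 and 0.085 m and z of green_box in the frame of station between 0.007 and 0.023 m and angle between green_box's own z axis and vertical below 0.1 rad and contact force between green_box and the fingers below 0.1 N and linear speed of green_box below 0.03 m/s), for 0.2 s.
2. the orange box lies in the middle of the scale's pan, let go (x of orange_box in the frame of station between 0.075 and 0.125 m and y of orange_box in the frame of station between -0.025 and 0.025 m and z of orange_box in the frame of station between 0.034 and 0.046 m and angle between orange_box's own z axis and vertical below 0.1 rad and contact force between orange_box and the fingers below 0.1 N and linear speed of orange_box below 0.03 m/s), for 0.2 s.
At the end, for the whole second after the job is handed in: The orange box lies level on the scale's steel pan, its centre within 25 mm of the pan's centre along each side of the board; the green box lies level on the blue box, centres within 15 mm and long sides within 10 degrees; the blue box has moved less than 25 mm; all are at rest and let go (all of step 2 and horizontal distance between green_box and blue_box below 0.015 m and angle between the x axis of green_box and the x axis of blue_box, either way round below 0.175 rad and z of green_box in the frame of blue_box between 0.034 and 0.046 m and angle between each of green_box, blue_box's own z axis and vertical below 0.1 rad and linear speed of each of green_box, blue_box below 0.03 m/s and contact force between green_box and the fingers below 0.1 N and distance of blue_box from where it was at the start of the episode below 0.025 m); the robot touches nothing.
It fails at once if the green box is dropped (falls freely from more than about 25 mm) (contact force between green_box and the fingers below 0.1 N and linear speed of green_box above 0.7 m/s).
It fails at once if the orange box is dropped (falls freely from more than about 25 mm) (contact force between orange_box and the fingers below 0.1 N and linear speed of orange_box above 0.7 m/s).
It also fails if it takes over 72 s, if anything falls off the work surface, if the arm or the gripper's body presses on something with over 40 N, if the wrist force passes 120 N, or if a joint passes its speed limit or range.

## Working session

There is one attempt and no reset: what is moved stays moved. The work goes in short steps, Python scripts to look and compute and a tool call to move; the robot and the scene stay as the last step left them, time stands still between calls to the robot, and variables do not carry over. Pictures are saved under pics/ and viewed, at most 10 in all, crops included, and the job is handed in when it is done.

Besides the shell and the picture viewer there is one more tool, called after "Call:" as name(argument=value, ...) on one line, values as JSON. move_arm: Moves the arm, as the interface text tells. Its arguments: {"type":"object","properties":{"jaw":{"type":"array","items":{"type":"number"}},"dp":{"type":"array","items":{"type":"array","items":{"type":"number"}}},"turn":{"type":"array","items":{"type":"array","items":{"type":"number"}}},"force":{"type":"number"}},"required":["jaw","dp","turn"]}

```bash
mkdir -p pics; ls; cat > h.py <<'E'
import numpy as np,cv2
from rig import observe,cams,ticket
def cloud(name):
    s=observe(); im,d=cams.get_image(name); c=cams.calibration(name)
    f=192/np.tan(np.radians(c["vertical_fov"])/2)
    v,u=np.mgrid[0:384,0:512]
    k=c.get("distortion",None)
    P=np.stack([(u-c["cx"])/f*d,-(v-c["cy"])/f*d,-d,np.ones_like(d)],-1)
    if "view" in c: T=np.linalg.inv(np.array(c["view"]))
    else:
        W=np.eye(4);W[:3,:3]=s["tool_rot"];W[:3,3]=s["position"];T=W@np.array(c["tool_from_camera"])
    X=(P@T.T)[...,:3]; X[d==0]=np.nan
    return im,X
E
python3 - <<'E'
from h import *
s=observe(); print(s)
ims=[]
for n in("scene","top"):
    im,X=cloud(n); ims.append(im); np.savez(n+".npz",im=im,X=X)
    print({k:v for k,v in cams.calibration(n).items()})
    for q in("green_box","station"):
        for r in cams.outline_of(n,q)[:5]:
            m=r["mask"]; print(n,q,round(r["p"],2),np.round(np.array(r["box"])*[512,384,512,384]),np.round(np.nanmedian(X[m],0),3),np.median(im[m],0))
cv2.imwrite("pics/a.png",cv2.resize(np.vstack(ims),None,fx=.78,fy=.78)[...,::-1])
E
```

```text
pics
{'time_s': 0.0, 'q': array([ 5.56750814e+01,  2.18401116e+01,  7.43855333e+01,  2.52559064e-04,
        8.38587986e+01, -1.23358153e+01]), 'qvel': array([ 0.09452575, -0.11092793,  0.06067982,  0.02679388, -0.0314351 ,
        0.11395096]), 'joint_efforts': array([-2.86950499e-04, -4.48444104e+01, -2.31275171e+01, -1.39527597e-04,
        4.83371128e-03,  5.06892559e-05]), 'position': array([0.20576356, 0.5097342 , 0.23071543]), 'tool_rot': array([[-9.27254771e-01,  3.74430092e-01, -8.34682964e-04],
       [ 3.74430886e-01,  9.27254030e-01, -1.21468476e-03],
       [ 3.19148616e-04, -1.43885332e-03, -9.99998914e-01]]), 'ft_force': array([0.24327551, 0.54444222, 0.02963103]), 'wrist_torque': array([ 0.01149932, -0.03734402, -0.07617958]), 'gripper_force': 0.0, 'grip_width': 0.08560228993165628}
{'vertical_fov': 51.387231691364605, 'cx': 254.2678088286715, 'cy': 189.23018083444327, 'view': array([[ 0.79276171,  0.60949609,  0.00658696, -0.41903824],
       [-0.52361315,  0.67544367,  0.51923513,  0.1662843 ],
       [ 0.31202266, -0.41507875,  0.85460604, -1.15766707],
       [ 0.
[... 484 characters left out ...]
328, 'cx': 259.5635696857247, 'cy': 187.86654245021577, 'view': array([[ 0.02361905, -0.99970468, -0.0057173 ,  0.06293785],
       [ 0.97973299,  0.02200857,  0.1990952 , -0.49731622],
       [-0.19891058, -0.01030387,  0.97996348, -1.15835133],
       [ 0.        ,  0.        ,  0.        ,  1.        ]])}
top green_box 0.87 [185. 239.  48.  36.] [0.351 0.278 0.04 ] [231. 124. 154.]
top green_box 0.82 [185. 176.  26.  43.] [0.509 0.265 0.119] [ 22. 123.  38.]
top green_box 0.69 [148. 146.  45.  35.] [0.613 0.387 0.039] [232. 199.  42.]
top green_box 0.62 [233. 138.  35.  41.] [0.635 0.155 0.039] [231. 123. 153.]
top station 0.96 [383. 187.  70. 131.] [ 0.509 -0.259  0.016] [142. 142. 137.]
```

View pics/a.png

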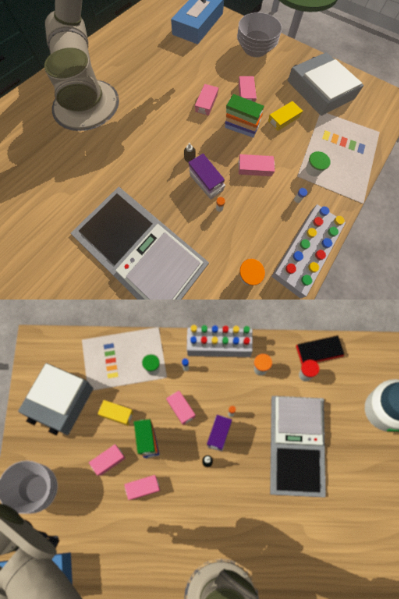

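Candidates, by scene pixel: the green-on-orange-on-blue stack (315,140), violet on white (265,222), pinks (265,125), (319,115) and (329,213), and yellow (364,150). I choose the one at (315,140), with the green lid, and check it in a crop.

```bash
python3 - <<'E'
from h import *
A=np.load("scene.npz");B=np.load("top.npz")
cv2.imwrite("pics/b.png",np.hstack([cv2.resize(A["im"][105:185,265:365],(500,400)),cv2.resize(B["im"][150:205,155:215],(300,275)) if 0 else cv2.copyMakeBorder(cv2.resize(B["im"][150:205,155:215],(300,275)),0,125,0,0,0)])[...,::-1])
def rect(X,m,n):
    p=X[m][:,:2].astype(np.float32); r=cv2.minAreaRect(p); b=cv2.boxPoints(r)
    e=b[1]-b[0],b[2]-b[1]; l=max(e,key=np.linalg.norm)
    print(n,len(p),"c",np.round(r[0],4),"size",np.round(sorted(r[1]),4),"long ang",round(np.degrees(np.arctan2(l[1],l[0]))%180,1),"z",round(float(np.median(X[m][:,2])),4))
for n,D in(("scene",A),("top",B)):
    X=D["X"].astype(float);I=D["im"].astype(int);x,y,z=X[...,0],X[...,1],X[...,2]
    near=(abs(x-.515)<.1)&(abs(y-.257)<.06)
    rect(X,near&(z>.114)&(z<.126),n+" green")
    st=(abs(y+.26)<.14)&(abs(x-.5)<.26)
    rect(X,st&(z>.008)&(z<.06),n+" board")
    rect(X,st&(z>.035)&(z<.045),n+" pan")
    rect(X,st&(z>.010)&(z<.02)&(I.max(-1)<60),n+" pad")
    for nm,lo,hi in(("low",.01,.038),("mid",.045,.078),("up",.085,.112)):
        m=near&(z>lo)&(z<hi); 
        if m.sum()>10: rect(X,m,n+nm)
E
```

```text
scene green 808 c [0.5154 0.2627] size [0.0582 0.113 ] long ang 10.2 z 0.1192
scene board 13711 c [ 0.5195 -0.2671] size [0.1901 0.3606] long ang 178.4 z 0.0168
scene pan 4741 c [ 0.6051 -0.2698] size [0.1552 0.1631] long ang 178.4 z 0.0399
scene pad 3987 c [ 0.4291 -0.2651] size [0.1472 0.149 ] long ang 178.2 z 0.0148
scenelow 251 c [0.5316 0.241 ] size [0.0367 0.116 ] long ang 32.7 z 0.0265
scenemid 334 c [0.5347 0.244 ] size [0.0495 0.121 ] long ang 38.8 z 0.0622
sceneup 287 c [0.5287 0.2433] size [0.0468 0.12  ] long ang 34.3 z 0.0982
top green 923 c [0.5129 0.2672] size [0.0565 0.1131] long ang 10.2 z 0.1197
top board 8507 c [ 0.545  -0.2573] size [0.2071 0.4353] long ang 177.4 z 0.0163
top pan 2465 c [ 0.6402 -0.2644] size [0.1621 0.241 ] long ang 178.5 z 0.0391
top pad 2714 c [ 0.427  -0.2609] size [0.1463 0.1498] long ang 87.9 z 0.0143
toplow 60 c [0.5069 0.243 ] size [0.0488 0.1163] long ang 165.8 z 0.0309
topmid 74 c [0.5097 0.2428] size [0.0476 0.1199] long ang 166.4 z 0.0678
topup 66 c [0.5123 0.2574] size [0.0512 0.1135] long ang 1.7 z 0.0974
```

View pics/b.png

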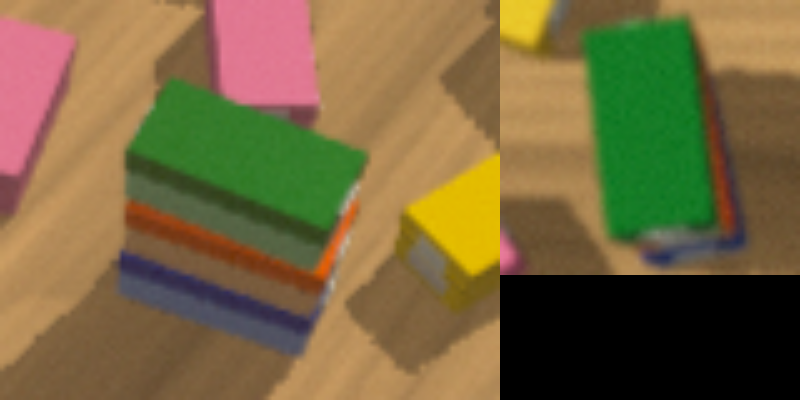

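The crop shows the right stack: green lid on top, orange in the middle and blue at the bottom, with the pinks and yellow apart from it. Moving above it.

Call:
move_arm(jaw=[8.5,8.5,8.5,8.5,8.5], dp=[[0,0,0],[0,0,0],[0,0,0],[0,0,0],[0,0,0]], turn=[[0,0,-0.112],[0,0,-0.112],[0,0,-0.112],[0,0,-0.112],[0,0,-0.112]])

```text
time_s: 0.72
position: [0.2059, 0.5099, 0.2312]
tool_rot: [[-0.984, -0.181, -0.0], [-0.181, 0.984, -0.0], [0.0, -0.0, -1.0]]
ft_force: [-0.1, 0.1, 0.3]
grip_width: 0.085
gripper_force: 0.0
```

Call:
move_arm(jaw=[8.5,8.5,8.5,8.5,8.5,8.5,8.5,8.5,8.5,8.5,8.5,8.5], dp=[[-2.6,-2.96,-0.1],[-2.6,-2.96,-0.1],[-2.6,-2.96,-0.1],[-2.6,-2.96,-0.1],[-2.6,-2.96,-0.1],[-2.6,-2.96,-0.1],[-2.6,-2.96,-0.1],[-2.6,-2.96,-0.1],[-2.6,-2.96,-0.1],[-2.6,-2.96,-0.1],[0,0,0],[0,0,0]], turn=[[0,0,0],[0,0,0],[0,0,0],[0,0,0],[0,0,0],[0,0,0],[0,0,0],[0,0,0],[0,0,0],[0,0,0],[0,0,0],[0,0,0]])

```text
time_s: 1.72
position: [0.5149, 0.2628, 0.2407]
tool_rot: [[-0.985, -0.172, -0.001], [-0.172, 0.985, -0.0], [0.001, -0.0, -1.0]]
ft_force: [-0.5, -0.2, 0.1]
grip_width: 0.0847
gripper_force: 0.0
```

```bash
cat >> h.py <<'E'
def rect(X,m,n=""):
    m=cv2.morphologyEx(m.astype(np.uint8),cv2.MORPH_OPEN,np.ones((3,3)))>0
    p=X[m][:,:2].astype(np.float32); r=cv2.minAreaRect(p); b=cv2.boxPoints(r)
    l=max((b[1]-b[0],b[2]-b[1]),key=np.linalg.norm); a=np.degrees(np.arctan2(l[1],l[0]))%180
    print(n,len(p),"c",np.round(r[0],4),"size",np.round(sorted(r[1]),4),"long ang",round(a,1),"z",round(float(np.median(X[m][:,2])),4))
    return np.array(r[0]),a
def goto(tx,ty,tz,yang=None):
    "yang: wanted world angle of tool y; prints turn about tool z, then shift in the turned tool frame (cm)"
    s=observe();R=np.array(s["tool_rot"]);p=np.array(s["position"])
    a=np.degrees(np.arctan2(R[1,1],R[0,1]))
    t=0 if yang is None else (yang-a+90)%180-90
    y=np.radians(a+t); Y=np.array([np.cos(y),np.sin(y),0]);Z=np.array([0,0,-1.]);Xa=np.cross(Y,Z)
    d=np.array([tx,ty,tz])-p
    print("turn z",round(-np.radians(t),3),"shift cm",np.round(100*np.array([d@Xa,d@Y,d@Z]),2),"tilt",np.round(R[:,2],4),"p",p.round(4),"q6",round(s["q"][5],1),"t",round(s["time_s"],2))
E
python3 - <<'E'
from h import *
im,X=cloud("wrist"); np.savez("w1.npz",im=im,X=X); cv2.imwrite("pics/w1.png",im[...,::-1])
X=X.astype(float);z=X[...,2];I=im.astype(int)
near=(abs(X[...,0]-.515)<.1)&(abs(X[...,1]-.265)<.08)
c,a=rect(X,near&(z>.11)&(z<.128),"green")
c2,a2=rect(X,near&(z>.07)&(z<.09)&(I[...,0]>I[...,2]+50),"orange")
goto(*c,.086,a+90)
E
```

```text
green 6219 c [0.5141 0.2658] size [0.0561 0.1127] long ang 10.1 z 0.12
orange 0 c [0. 0.] size [0. 0.] long ang 0.0 z nan
turn z -0.001 shift cm [-0.06  0.19 15.5 ] tilt [-9.e-04  1.e-04 -1.e+00] p [0.5138 0.2638 0.241 ] q6 -84.6 t 1.77
  return _methods._mean(a, axis=axis, dtype=dtype,
  ret = ret.dtype.type(ret / rcount)
```

View pics/w1.png

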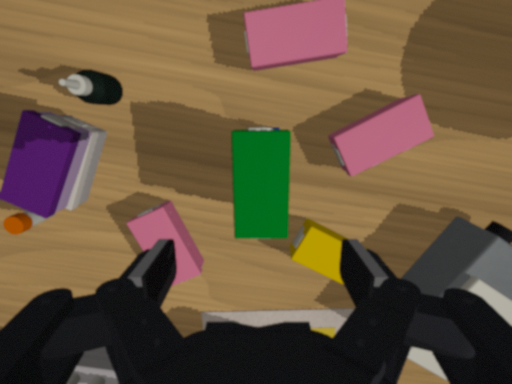

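The wrist view shows the green lid alone at about (261,184), lined up with the fingers and with room on both sides. Descending and gripping.

Call:
move_arm(jaw=[8.5,8.5,8.5,8.5,8.5,8.5,8.5,8.5,8.5], dp=[[-0.06,0.19,2],[0,0,3],[0,0,3],[0,0,3],[0,0,2],[0,0,1.5],[0,0,1],[0,0,0],[0,0,0]], turn=[[0,0,0],[0,0,0],[0,0,0],[0,0,0],[0,0,0],[0,0,0],[0,0,0],[0,0,0],[0,0,0]])

```text
time_s: 2.52
position: [0.5137, 0.2668, 0.0868]
tool_rot: [[-0.984, -0.176, 0.0], [-0.176, 0.984, 0.0], [-0.0, 0.0, -1.0]]
ft_force: [0.7, -0.1, -0.2]
grip_width: 0.085
gripper_force: 0.0
```

Call:
move_arm(jaw=[7,6,5,5,5,5,5,5], dp=[[0,0,0],[0,0,0],[0,0,0],[0,0,0],[0,0,0],[0,0,0],[0,0,0],[0,0,0]], turn=[[0,0,0],[0,0,0],[0,0,0],[0,0,0],[0,0,0],[0,0,0],[0,0,0],[0,0,0]], force=40)

```text
time_s: 3.18
position: [0.5145, 0.2662, 0.0876]
tool_rot: [[-0.985, -0.175, 0.002], [-0.175, 0.985, 0.001], [-0.002, 0.0, -1.0]]
ft_force: [-1.0, -1.0, 7.0]
grip_width: 0.0552
gripper_force: 42.8
```

Call:
move_arm(jaw=[5,5,5,5,5,5,5,5], dp=[[0,0,-0.5],[0,0,-1.5],[0,0,-2.5],[0,0,-2.5],[0,0,-2],[0,0,-1],[0,0,0],[0,0,0]], turn=[[0,0,0],[0,0,0],[0,0,0],[0,0,0.05],[0,0,0.05],[0,0,0.05],[0,0,0.055],[0,0,0]])

```text
time_s: 3.85
position: [0.5141, 0.2661, 0.1872]
tool_rot: [[-1.0, 0.031, 0.001], [0.031, 1.0, 0.0], [-0.001, 0.0, -1.0]]
ft_force: [-0.2, -0.2, -2.4]
grip_width: 0.0554
gripper_force: 42.8
```

```bash
python3 - <<'E'
from h import *
goto(.429,-.2645,.13,88.3)
im,X=cloud("top"); cv2.imwrite("pics/t1.png",cv2.resize(im[140:220,140:230],(720,640))[:600][...,::-1]); X=X.astype(float)
np.savez("t1.npz",im=im,X=X)
near=(abs(X[...,0]-.515)<.1)&(abs(X[...,1]-.265)<.08);z=X[...,2]
rect(X,near&(z>.074)&(z<.086),"orange")
im,X=cloud("wrist");np.savez("w2.npz",im=im,X=X.astype(float))
s=cams.get_image("scene")[0]; cv2.imwrite("pics/s1.png",cv2.resize(s[80:200,250:390],(700,600))[...,::-1])
E
```

```text
turn z -0.001 shift cm [  6.93 -53.29   5.72] tilt [ 1.3e-03  4.0e-04 -1.0e+00] p [0.5141 0.2661 0.1872] q6 -72.6 t 3.85
orange 0 c [0. 0.] size [0. 0.] long ang 0.0 z nan
  return _methods._mean(a, axis=axis, dtype=dtype,
  ret = ret.dtype.type(ret / rcount)
```

View pics/s1.png

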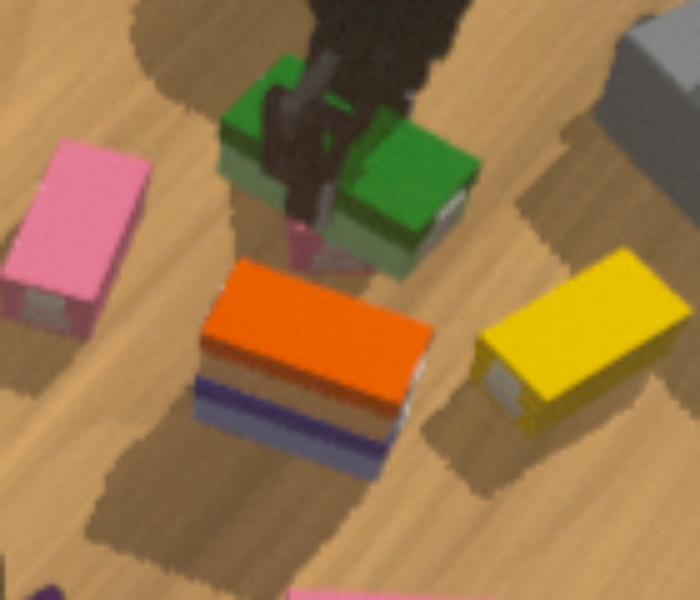

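The green box is held level and the orange one stayed on the blue. Carrying the green over the pad.

Call:
move_arm(jaw=[5,5,5,5,5,5,5,5,5,5,5,5], dp=[[0,-1.5,0],[0.3,-2.5,0],[0.5,-3.5,0],[0.5,-3.5,0],[0.5,-3.5,0],[0.5,-3.5,0],[0.5,-3.5,0],[0.5,-3.5,0],[0.5,-3.5,0],[0.5,-3.5,0],[0.5,-3.5,0],[0.5,-3.5,0]], turn=[[0,0,0],[0,0,0],[0,0,0],[0,0,0],[0,0,0],[0,0,0],[0,0,0],[0,0,0],[0,0,0],[0,0,0],[0,0,0],[0,0,0]])

```text
time_s: 5.0
position: [0.4491, -0.1237, 0.1861]
tool_rot: [[-1.0, 0.027, -0.001], [0.027, 1.0, 0.0], [0.001, 0.0, -1.0]]
ft_force: [1.3, -0.1, -2.3]
grip_width: 0.0551
gripper_force: 42.8
```

Call:
move_arm(jaw=[5,5,5,5,5,5,5,5], dp=[[0.5,-3.5,0],[0.5,-3.5,0],[0.5,-3.5,1],[0.13,-2.5,2],[0,-1.29,2],[0,0,1],[0,0,0],[0,0,0]], turn=[[0,0,0],[0,0,0],[0,0,0],[0,0,0],[0,0,0],[0,0,0],[0,0,0],[0,0,0]])

```text
time_s: 5.67
position: [0.4292, -0.2644, 0.126]
tool_rot: [[-1.0, 0.028, -0.001], [0.028, 1.0, 0.001], [0.001, 0.001, -1.0]]
ft_force: [0.8, 1.6, -1.4]
grip_width: 0.0554
gripper_force: 42.9
```

```bash
python3 - <<'E'
from h import *
goto(.429,-.2645,.0235,88.3)
im,X=cloud("wrist");X=X.astype(float);z=X[...,2];np.savez("w3.npz",im=im,X=X)
im,X=cloud("top");X=X.astype(float);z=X[...,2];I=im.astype(int);np.savez("t3.npz",im=im,X=X)
near=(abs(X[...,0]-.515)<.1)&(abs(X[...,1]-.265)<.08)
rect(X,near&(z>.072)&(z<.088),"orange top")
im,X=cloud("scene");X=X.astype(float);z=X[...,2];np.savez("s3.npz",im=im,X=X)
rect(X,(abs(X[...,0]-.515)<.1)&(abs(X[...,1]-.265)<.08)&(z>.072)&(z<.088),"orange scene")
E
```

```text
turn z 0.001 shift cm [ 0.02 -0.02 10.25] tilt [-0.0011  0.0012 -1.    ] p [ 0.4292 -0.2644  0.126 ] q6 -133.5 t 5.67
orange top 869 c [0.5168 0.2666] size [0.0563 0.1143] long ang 13.1 z 0.0796
orange scene 779 c [0.5197 0.2625] size [0.0603 0.1118] long ang 13.5 z 0.0792
```

Call:
move_arm(jaw=[5,5,5,5,5,5,5,5,5,5], dp=[[0,0,2],[0,0,3],[0,0,2],[0,0,1.5],[0,0,0.7],[0,0,0.4],[0,0,0.3],[0,0,0.2],[0,0,0.1],[0,0,0]], turn=[[0,0,0],[0,0,0],[0,0,0],[0,0,0],[0,0,0],[0,0,0],[0,0,0],[0,0,0],[0,0,0],[0,0,0]])

```text
time_s: 6.65
position: [0.4297, -0.2647, 0.0248]
tool_rot: [[-1.0, 0.029, 0.001], [0.029, 1.0, -0.001], [-0.001, -0.001, -1.0]]
ft_force: [0.4, 0.2, -0.9]
grip_width: 0.0557
gripper_force: 42.9
```

Call:
move_arm(jaw=[5,5,5,5], dp=[[0,0,0.1],[0,0,0.1],[0,0,0.05],[0,0,0]], turn=[[0,0,0],[0,0,0],[0,0,0],[0,0,0]])

```text
time_s: 6.98
position: [0.4296, -0.2648, 0.0226]
tool_rot: [[-1.0, 0.029, 0.001], [0.029, 1.0, -0.001], [-0.001, -0.001, -1.0]]
ft_force: [-1.2, -0.2, 7.3]
grip_width: 0.0553
gripper_force: 43.7
```

Contact (7 N): open and rise.

Call:
move_arm(jaw=[6,7,8.5,8.5,8.5,8.5,8.5,8.5,8.5,8.5,8.5,8.5], dp=[[0,0,0],[0,0,0],[0,0,0],[0,0,0],[0,0,0],[0,0,-1],[0,0,-2],[0,0,-3],[0,0,-3],[0,0,-3],[0,0,-3],[0,0,-3]], turn=[[0,0,0],[0,0,0],[0,0,0],[0,0,0],[0,0,0],[0,0,0],[0,0,0],[0,0,0],[0,0,0],[0,0,0],[0,0,0],[0,0,0]])

```text
time_s: 7.98
position: [0.4292, -0.2643, 0.2034]
tool_rot: [[-1.0, 0.029, -0.0], [0.029, 1.0, 0.0], [0.0, 0.0, -1.0]]
ft_force: [0.3, 0.3, -0.0]
grip_width: 0.0849
gripper_force: 0.0
```

```bash
python3 - <<'E'
from h import *
goto(.518,.265,.21,103.3)
im,X=cloud("wrist");X=X.astype(float);z=X[...,2]
near=(abs(X[...,0]-.43)<.1)&(abs(X[...,1]+.265)<.1)
rect(X,near&(z>.047)&(z<.065),"green on pad")
E
```

```text
turn z -0.261 shift cm [-20.82  49.47  -0.66] tilt [-1.e-04  0.e+00 -1.e+00] p [ 0.4292 -0.2643  0.2034] q6 -133.5 t 7.98
green on pad 5172 c [ 0.4297 -0.2646] size [0.0561 0.1133] long ang 178.3 z 0.055
```

Call:
move_arm(jaw=[8.5,8.5,8.5,8.5,8.5,8.5,8.5,8.5,8.5,8.5,8.5,8.5], dp=[[0,0,0],[0,0,0],[0,0,0],[-0.8,1.9,-0.2],[-1.3,3.1,-0.4],[-1.3,3.1,0],[-1.3,3.1,0],[-1.3,3.1,0],[-1.3,3.1,0],[-1.3,3.1,0],[-1.3,3.1,0],[-1.3,3.1,0]], turn=[[0,0,-0.087],[0,0,-0.087],[0,0,-0.087],[0,0,0],[0,0,0],[0,0,0],[0,0,0],[0,0,0],[0,0,0],[0,0,0],[0,0,0],[0,0,0]])

```text
time_s: 9.03
position: [0.4769, 0.0227, 0.2077]
tool_rot: [[-0.973, -0.23, -0.0], [-0.23, 0.973, -0.0], [0.0, 0.0, -1.0]]
ft_force: [-0.7, 0.2, -0.4]
grip_width: 0.0846
gripper_force: 0.0
```

Call:
move_arm(jaw=[8.5,8.5,8.5,8.5,8.5,8.5,8.5,8.5,8.5,8.5], dp=[[-1.3,3.1,0],[-1.3,3.1,0],[-1.3,3.1,0],[-1.3,3.1,0],[-1.3,3.1,0],[-1.3,3.1,0],[-1.3,3.1,0],[-0.5,1.1,0],[0,0,0],[0,0,0]], turn=[[0,0,0],[0,0,0],[0,0,0],[0,0,0],[0,0,0],[0,0,0],[0,0,0],[0,0,0],[0,0,0],[0,0,0]])

```text
time_s: 9.87
position: [0.5177, 0.2648, 0.2073]
tool_rot: [[-0.973, -0.231, -0.001], [-0.231, 0.973, -0.001], [0.001, -0.0, -1.0]]
ft_force: [1.4, 0.1, -0.9]
grip_width: 0.085
gripper_force: 0.0
```

```bash
python3 - <<'E'
from h import *
im,X=cloud("wrist");X=X.astype(float);z=X[...,2];I=im.astype(int)
np.savez("w4.npz",im=im,X=X); cv2.imwrite("pics/w4.png",im[...,::-1])
near=(abs(X[...,0]-.518)<.1)&(abs(X[...,1]-.265)<.08)
c,a=rect(X,near&(z>.07)&(z<.088),"orange")
goto(*c,.047,a+90)
E
```

```text
orange 5908 c [0.5166 0.265 ] size [0.0561 0.1105] long ang 13.0 z 0.08
turn z 0.005 shift cm [ 0.1   0.12 16.05] tilt [-6.e-04 -6.e-04 -1.e+00] p [0.5178 0.2641 0.2075] q6 -87.9 t 9.92
```

View pics/w4.png

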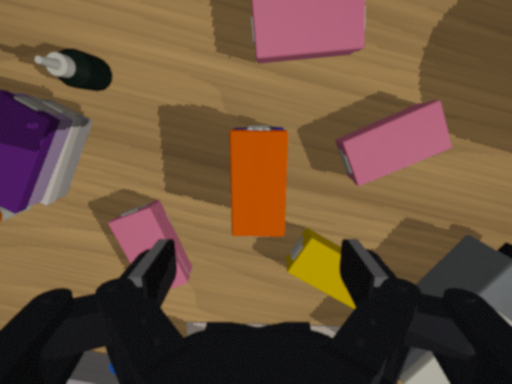

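The orange lid is at about (259,183), with the finger tracks free. Descending and gripping.

Call:
move_arm(jaw=[8.5,8.5,8.5,8.5,8.5,8.5,8.5,8.5,8.5], dp=[[0.1,0.1,2],[0,0,3],[0,0,3],[0,0,3],[0,0,2.5],[0,0,1.5],[0,0,1],[0,0,0],[0,0,0]], turn=[[0,0,0],[0,0,0],[0,0,0],[0,0,0],[0,0,0],[0,0,0],[0,0,0],[0,0,0],[0,0,0]])

```text
time_s: 10.67
position: [0.5172, 0.265, 0.0484]
tool_rot: [[-0.973, -0.229, 0.0], [-0.229, 0.973, 0.0], [-0.0, -0.0, -1.0]]
ft_force: [-0.0, 0.9, 0.0]
grip_width: 0.0845
gripper_force: 0.0
```

Call:
move_arm(jaw=[7,6,5,5,5,5,5,5], dp=[[0,0,0],[0,0,0],[0,0,0],[0,0,0],[0,0,0],[0,0,0],[0,0,0],[0,0,0]], turn=[[0,0,0],[0,0,0],[0,0,0],[0,0,0],[0,0,0],[0,0,0],[0,0,0],[0,0,0]], force=40)

```text
time_s: 11.33
position: [0.5173, 0.2658, 0.0491]
tool_rot: [[-0.973, -0.23, 0.002], [-0.23, 0.973, 0.0], [-0.002, -0.0, -1.0]]
ft_force: [-0.6, -2.5, 7.2]
grip_width: 0.0557
gripper_force: 42.5
```

Call:
move_arm(jaw=[5,5,5,5,5,5,5,5,5], dp=[[0,0,-0.5],[0,0,-1.5],[0,0,-2.5],[0,0,-3],[0,0,-3],[0,0,-2],[0,0,-1],[0,0,0],[0,0,0]], turn=[[0,0,0],[0,0,0],[0,0,0.05],[0,0,0.05],[0,0,0.05],[0,0,0.05],[0,0,0.06],[0,0,0],[0,0,0]])

```text
time_s: 12.08
position: [0.5164, 0.2658, 0.1827]
tool_rot: [[-1.0, 0.026, -0.0], [0.026, 1.0, 0.0], [0.0, 0.0, -1.0]]
ft_force: [-0.9, -0.2, -2.8]
grip_width: 0.0557
gripper_force: 43.4
```

```bash
python3 - <<'E'
from h import *
goto(.6195,-.2685,.12,88.3)
E
```

```text
turn z 0.004 shift cm [-11.89 -53.1    6.27] tilt [-0.  0. -1.] p [0.5164 0.2658 0.1827] q6 -73.0 t 12.08
```

Call:
move_arm(jaw=[5,5,5,5,5,5,5,5,5,5,5,5], dp=[[-0.3,-1.5,0],[-0.6,-2.5,0],[-0.75,-3.3,0],[-0.75,-3.3,0],[-0.75,-3.3,0],[-0.75,-3.3,0],[-0.75,-3.3,0],[-0.75,-3.3,0],[-0.75,-3.3,0],[-0.75,-3.3,0],[-0.75,-3.3,0],[-0.75,-3.3,0]], turn=[[0,0,0],[0,0,0],[0,0,0],[0,0,0],[0,0,0],[0,0,0],[0,0,0],[0,0,0],[0,0,0],[0,0,0],[0,0,0],[0,0,0]])

```text
time_s: 13.08
position: [0.5899, -0.1079, 0.1811]
tool_rot: [[-1.0, 0.026, -0.003], [0.026, 1.0, 0.001], [0.003, 0.001, -1.0]]
ft_force: [1.3, -0.2, -2.1]
grip_width: 0.0553
gripper_force: 43.3
```

Call:
move_arm(jaw=[5,5,5,5,5,5,5,5,5,5], dp=[[-0.75,-3.3,0],[-0.75,-3.3,0],[-0.75,-3.3,0],[-0.75,-3.3,0],[-0.5,-2.0,1],[0,-0.9,2],[0,0,2],[0,0,1.2],[0,0,0],[0,0,0]], turn=[[0,0,0],[0,0,0],[0,0,0],[0,0,0],[0,0,0],[0,0,0],[0,0,0],[0,0,0],[0,0,0],[0,0,0]])

```text
time_s: 13.92
position: [0.6205, -0.268, 0.1193]
tool_rot: [[-1.0, 0.027, -0.003], [0.027, 1.0, 0.002], [0.003, 0.002, -1.0]]
ft_force: [0.4, -0.4, -1.1]
grip_width: 0.0554
gripper_force: 43.2
```

```bash
python3 - <<'E'
from h import *
goto(.6195,-.2685,.0505,88.3)
def blue(n):
    im,X=cloud(n);X=X.astype(float);z=X[...,2];np.savez(n+"5.npz",im=im,X=X)
    return rect(X,(abs(X[...,0]-.52)<.1)&(abs(X[...,1]-.265)<.06)&(z>.03)&(z<.05),n+" blue")
blue("top");blue("scene")
im=cams.get_image("scene")[0]; cv2.imwrite("pics/s5.png",cv2.resize(im[180:384,80:300],(640,594))[...,::-1])
E
```

```text
turn z 0.003 shift cm [ 0.1  -0.05  6.88] tilt [-0.0027  0.0018 -1.    ] p [ 0.6205 -0.268   0.1193] q6 -121.8 t 13.92
top blue 831 c [0.5156 0.2674] size [0.0567 0.114 ] long ang 14.7 z 0.0396
scene blue 767 c [0.5186 0.2629] size [0.0598 0.1126] long ang 14.8 z 0.0391
```

View pics/s5.png

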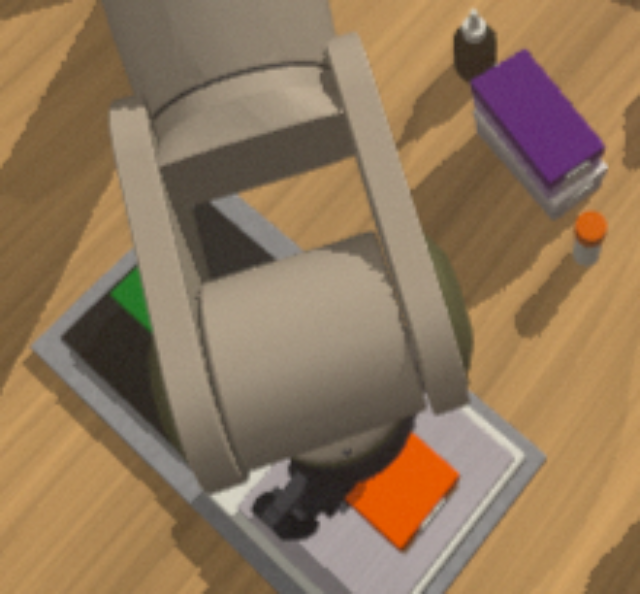

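The orange box hangs over the pan at about (405,490), roughly centred and aligned, and the green box lies on the pad. Lowering.

Call:
move_arm(jaw=[5,5,5,5,5,5,5,5], dp=[[0.1,-0.05,1.5],[0,0,2.0],[0,0,1.5],[0,0,0.9],[0,0,0.5],[0,0,0.3],[0,0,0.1],[0,0,0]], turn=[[0,0,0],[0,0,0],[0,0,0],[0,0,0],[0,0,0],[0,0,0],[0,0,0],[0,0,0]])

```text
time_s: 14.73
position: [0.6203, -0.269, 0.0535]
tool_rot: [[-1.0, 0.028, 0.001], [0.028, 1.0, -0.001], [-0.001, -0.001, -1.0]]
ft_force: [-0.0, 1.2, -2.0]
grip_width: 0.0552
gripper_force: 43.3
```

Call:
move_arm(jaw=[5,5,5], dp=[[0,0,0.1],[0,0,0.05],[0,0,0]], turn=[[0,0,0],[0,0,0],[0,0,0]])

```text
time_s: 14.98
position: [0.62, -0.2689, 0.0516]
tool_rot: [[-1.0, 0.028, 0.0], [0.028, 1.0, -0.0], [-0.0, -0.0, -1.0]]
ft_force: [-0.3, 0.3, -1.6]
grip_width: 0.0555
gripper_force: 43.3
```

Call:
move_arm(jaw=[5,5,5,5], dp=[[0,0,0.1],[0,0,0.1],[0,0,0.05],[0,0,0]], turn=[[0,0,0],[0,0,0],[0,0,0],[0,0,0]])

```text
time_s: 15.32
position: [0.6199, -0.2689, 0.0492]
tool_rot: [[-1.0, 0.028, 0.0], [0.028, 1.0, -0.0], [-0.0, -0.0, -1.0]]
ft_force: [-1.5, 0.6, 1.5]
grip_width: 0.0554
gripper_force: 43.6
```

Contact at the expected height: one more half millimetre, then release.

Call:
move_arm(jaw=[5,5,6,7,8.5,8.5,8.5,8.5,8.5,8.5,8.5,8.5], dp=[[0,0,0.04],[0,0,0],[0,0,0],[0,0,0],[0,0,0],[0,0,0],[0,0,0],[0,0,-1],[0,0,-2],[0,0,-3],[0,0,-3],[0,0,-3]], turn=[[0,0,0],[0,0,0],[0,0,0],[0,0,0],[0,0,0],[0,0,0],[0,0,0],[0,0,0],[0,0,0],[0,0,0],[0,0,0],[0,0,0]])

```text
time_s: 16.32
position: [0.6198, -0.2687, 0.1706]
tool_rot: [[-1.0, 0.028, 0.0], [0.028, 1.0, -0.0], [-0.0, -0.0, -1.0]]
ft_force: [-0.2, -0.7, -0.1]
grip_width: 0.085
gripper_force: 0.0
```

```bash
python3 - <<'E'
from h import *
im,X=cloud("wrist");X=X.astype(float);z=X[...,2];I=im.astype(int)
near=(abs(X[...,0]-.62)<.1)&(abs(X[...,1]+.27)<.1)
c,a=rect(X,near&(z>.07)&(z<.09),"orange")
rect(X,near&(z>.034)&(z<.046),"pan")
goto(.4297,-.2646,.17,88.3)
E
```

```text
orange 7715 c [ 0.6191 -0.2687] size [0.0562 0.1113] long ang 178.1 z 0.0801
pan 11363 c [ 0.6074 -0.2675] size [0.1502 0.1515] long ang 178.2 z 0.0401
turn z 0.002 shift cm [19.2  -0.04  0.78] tilt [ 0.0095 -0.0063 -0.9999] p [ 0.6216 -0.2699  0.1778] q6 -121.9 t 16.37
```

Call:
move_arm(jaw=[8.5,8.5,8.5,8.5,8.5,8.5,8.5,8.5,8.5], dp=[[2,0,0],[3,0,0],[3,0,0],[3,0,0],[3,0,0],[3,0,0],[2,0,0],[0,0,0],[0,0,0]], turn=[[0,0,0],[0,0,0],[0,0,0],[0,0,0],[0,0,0],[0,0,0],[0,0,0],[0,0,0],[0,0,0]])

```text
time_s: 17.12
position: [0.4297, -0.2638, 0.1694]
tool_rot: [[-1.0, 0.029, 0.001], [0.029, 1.0, -0.001], [-0.001, -0.001, -1.0]]
ft_force: [1.5, 0.5, -0.8]
grip_width: 0.085
gripper_force: 0.0
```

```bash
python3 - <<'E'
from h import *
im,X=cloud("wrist");X=X.astype(float);z=X[...,2];I=im.astype(int)
near=(abs(X[...,0]-.43)<.1)&(abs(X[...,1]+.265)<.1)
c,a=rect(X,near&(z>.047)&(z<.065),"green")
goto(*c,.0235,a+90)
E
```

```text
green 6479 c [ 0.4286 -0.2646] size [0.0564 0.111 ] long ang 178.2 z 0.055
turn z 0.004 shift cm [ 0.18 -0.08 14.56] tilt [ 0.0013 -0.001  -1.    ] p [ 0.4304 -0.2639  0.1691] q6 -133.4 t 17.17
```

Call:
move_arm(jaw=[8.5,8.5,8.5,8.5,8.5,8.5,8.5,8.5,8.5], dp=[[0.1,-0.05,2],[0,0,3],[0,0,3],[0,0,2.5],[0,0,2],[0,0,1.3],[0,0,0.7],[0,0,0],[0,0,0]], turn=[[0,0,0],[0,0,0],[0,0,0],[0,0,0],[0,0,0],[0,0,0],[0,0,0],[0,0,0],[0,0,0]])

```text
time_s: 17.92
position: [0.4297, -0.2642, 0.0237]
tool_rot: [[-1.0, 0.027, 0.0], [0.027, 1.0, -0.0], [-0.0, -0.0, -1.0]]
ft_force: [-0.0, 0.1, 0.2]
grip_width: 0.0849
gripper_force: 0.0
```

Call:
move_arm(jaw=[7,6,5,5,5,5,5,5], dp=[[0,0,0],[0,0,0],[0,0,0],[0,0,0],[0,0,0],[0,0,0],[0,0,0],[0,0,0]], turn=[[0,0,0],[0,0,0],[0,0,0],[0,0,0],[0,0,0],[0,0,0],[0,0,0],[0,0,0]], force=40)

```text
time_s: 18.58
position: [0.4294, -0.2643, 0.0244]
tool_rot: [[-1.0, 0.028, 0.001], [0.028, 1.0, -0.001], [-0.002, -0.001, -1.0]]
ft_force: [0.1, 0.5, 5.9]
grip_width: 0.0555
gripper_force: 42.9
```

Call:
move_arm(jaw=[5,5,5,5,5,5,5,5,5], dp=[[0,0,-0.5],[0,0,-1.5],[0,0,-2.5],[0,0,-3],[0,0,-3],[0,0,-3],[0,0,-2],[0,0,0],[0,0,0]], turn=[[0,0,0],[0,0,0],[0,0,0],[0,0,0],[0,0,0],[0,0,0],[0,0,0],[0,0,0],[0,0,0]])

```text
time_s: 19.33
position: [0.429, -0.264, 0.1791]
tool_rot: [[-1.0, 0.028, 0.001], [0.028, 1.0, -0.001], [-0.001, -0.001, -1.0]]
ft_force: [-0.3, -0.0, -1.6]
grip_width: 0.0552
gripper_force: 42.9
```

```bash
python3 - <<'E'
from h import *
goto(.516,.266,.12,104.7)
im,X=cloud("wrist");X=X.astype(float);np.savez("w7.npz",im=im,X=X);z=X[...,2];p=observe()["position"]
I=im.astype(int);m=(I[...,1]>I[...,0]+40)&(I[...,1]>I[...,2]+30)&(abs(X[...,0]-p[0])<.08)&(abs(X[...,1]-p[1])<.05)
rect(X,m,"held green (top+)")
for n in("top","scene"):
    im,X=cloud(n);X=X.astype(float);z=X[...,2]
    rect(X,(abs(X[...,0]-.52)<.1)&(abs(X[...,1]-.265)<.06)&(z>.03)&(z<.05),n+" blue")
E
```

```text
turn z -0.284 shift cm [-21.87  49.06   5.91] tilt [ 0.0012 -0.0013 -1.    ] p [ 0.429  -0.264   0.1791] q6 -133.5 t 19.33
held green (top+) 21623 c [ 0.4172 -0.2621] size [0.0583 0.0873] long ang 178.3 z 0.2097
top blue 826 c [0.5161 0.2674] size [0.0561 0.1144] long ang 14.4 z 0.0396
scene blue 761 c [0.5184 0.2633] size [0.0595 0.1131] long ang 15.3 z 0.0391
```

Call:
move_arm(jaw=[5,5,5,5,5,5,5,5,5,5,5,5], dp=[[0,0,0],[0,0,0],[0,0,0],[-0.8,1.8,0],[-1.4,3.1,0],[-1.4,3.1,0],[-1.4,3.1,0],[-1.4,3.1,0],[-1.4,3.1,0],[-1.4,3.1,0],[-1.4,3.1,0],[-1.4,3.1,0]], turn=[[0,0,-0.095],[0,0,-0.095],[0,0,-0.094],[0,0,0],[0,0,0],[0,0,0],[0,0,0],[0,0,0],[0,0,0],[0,0,0],[0,0,0],[0,0,0]])

```text
time_s: 20.48
position: [0.4772, 0.0254, 0.1773]
tool_rot: [[-0.967, -0.253, -0.002], [-0.253, 0.967, 0.0], [0.002, 0.001, -1.0]]
ft_force: [0.5, -0.0, -2.2]
grip_width: 0.0554
gripper_force: 42.8
```

Call:
move_arm(jaw=[5,5,5,5,5,5,5,5,5,5,5,5], dp=[[-1.4,3.1,0],[-1.4,3.1,0],[-1.4,3.1,0],[-1.4,3.1,0],[-1.4,3.1,0],[-1.4,3.1,0],[-1.0,2.5,0],[-0.5,1.3,1.5],[0,0,2],[0,0,2.4],[0,0,0],[0,0,0]], turn=[[0,0,0],[0,0,0],[0,0,0],[0,0,0],[0,0,0],[0,0,0],[0,0,0],[0,0,0],[0,0,0],[0,0,0],[0,0,0],[0,0,0]])

```text
time_s: 21.48
position: [0.5159, 0.2652, 0.118]
tool_rot: [[-0.967, -0.253, -0.004], [-0.253, 0.967, -0.001], [0.004, -0.0, -1.0]]
ft_force: [0.9, 0.2, -1.9]
grip_width: 0.0557
gripper_force: 43.1
```

```bash
python3 - <<'E'
from h import *
goto(.5157,.266,.0525,104.7)
E
```

```text
turn z -0.0 shift cm [0.   0.08 6.55] tilt [-0.0041 -0.0011 -1.    ] p [0.5159 0.2652 0.118 ] q6 -89.2 t 21.48
```

Call:
move_arm(jaw=[5,5,5,5,5,5,5,5,5], dp=[[0,0.05,1.5],[0,0,2.0],[0,0,1.5],[0,0,0.8],[0,0,0.4],[0,0,0.2],[0,0,0.1],[0,0,0.05],[0,0,0]], turn=[[0,0,0],[0,0,0],[0,0,0],[0,0,0],[0,0,0],[0,0,0],[0,0,0],[0,0,0],[0,0,0]])

```text
time_s: 22.23
position: [0.5169, 0.2661, 0.0546]
tool_rot: [[-0.967, -0.253, 0.001], [-0.253, 0.967, 0.0], [-0.001, 0.0, -1.0]]
ft_force: [-0.2, -0.6, -1.2]
grip_width: 0.0555
gripper_force: 43.3
```

Call:
move_arm(jaw=[5,5,5], dp=[[0,0,0.1],[0,0,0.05],[0,0,0]], turn=[[0,0,0],[0,0,0],[0,0,0]])

```text
time_s: 22.48
position: [0.5165, 0.266, 0.0525]
tool_rot: [[-0.967, -0.253, 0.0], [-0.253, 0.967, 0.0], [-0.0, -0.0, -1.0]]
ft_force: [-0.3, 0.4, -1.2]
grip_width: 0.0552
gripper_force: 43.3
```

Call:
move_arm(jaw=[5,5,5,5,5], dp=[[0,0,0.1],[0,0,0.1],[0,0,0.1],[0,0,0.03],[0,0,0]], turn=[[0,0,0],[0,0,0],[0,0,0],[0,0,0],[0,0,0]])

```text
time_s: 22.9
position: [0.5165, 0.266, 0.0495]
tool_rot: [[-0.967, -0.254, 0.0], [-0.254, 0.967, -0.0], [-0.0, -0.0, -1.0]]
ft_force: [-2.5, -0.5, 3.8]
grip_width: 0.0556
gripper_force: 43.7
```

Contact: release and rise.

Call:
move_arm(jaw=[6,7,8.5,8.5,8.5,8.5,8.5,8.5,8.5,8.5,8.5,8.5], dp=[[0,0,0],[0,0,0],[0,0,0],[0,0,0],[0,0,0],[0,0,-1],[0,0,-2],[0,0,-3],[0,0,-3],[0,0,-3],[0,0,-3],[0,0,0]], turn=[[0,0,0],[0,0,0],[0,0,0],[0,0,0],[0,0,0],[0,0,0],[0,0,0],[0,0,0],[0,0,0],[0,0,0],[0,0,0],[0,0,0]])

```text
time_s: 23.9
position: [0.5184, 0.2666, 0.2061]
tool_rot: [[-0.967, -0.254, 0.011], [-0.254, 0.967, 0.003], [-0.011, 0.0, -1.0]]
ft_force: [-0.1, 0.3, 0.5]
grip_width: 0.0849
gripper_force: 0.0
```

```bash
python3 - <<'E'
from h import *
im,X=cloud("wrist");X=X.astype(float);z=X[...,2]
near=(abs(X[...,0]-.516)<.1)&(abs(X[...,1]-.266)<.08)
rect(X,near&(z>.07)&(z<.09),"green")
im,X=cloud("scene");X=X.astype(float);z=X[...,2]
near=(abs(X[...,0]-.516)<.1)&(abs(X[...,1]-.266)<.08)
rect(X,near&(z>.07)&(z<.09),"green scene")
rect(X,(abs(X[...,0]-.62)<.1)&(abs(X[...,1]+.27)<.1)&(z>.07)&(z<.09),"orange scene")
cv2.imwrite("pics/f.png",np.hstack([cv2.resize(im[100:190,255:375],(400,300)),cv2.resize(im[230:380,80:280],(400,300))])[...,::-1])
E
```

```text
green 6021 c [0.5154 0.2657] size [0.056  0.1105] long ang 14.6 z 0.08
green scene 804 c [0.5177 0.2625] size [0.0583 0.1136] long ang 15.2 z 0.0791
orange scene 1714 c [ 0.6215 -0.2708] size [0.0561 0.1132] long ang 178.2 z 0.0798
```

View pics/f.png

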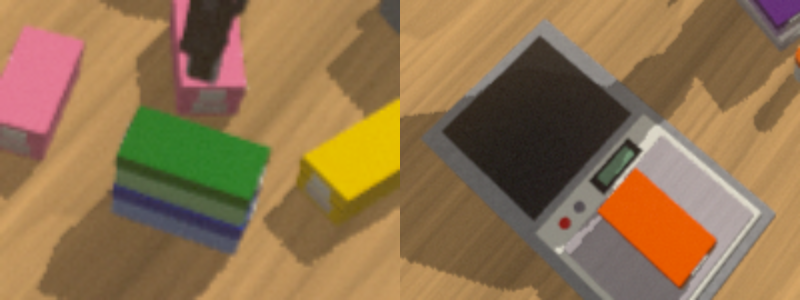

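The green box sits flush on the blue, the orange lies level on the pan, and the gripper is clear. Handing in.

```bash
python3 -c "
from rig import ticket
print(ticket.close_job())"
```

```text
the job is handed in; nothing more can be done
None
```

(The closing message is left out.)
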